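# Push the pressing board home in the squaring jig

### The arm

A 6-joint arm with a two-finger parallel gripper is mounted at the origin on the work surface; the furniture and walls round the work are solid. World frame = base frame: x ahead of the robot, y to its left, z up, the work surface at z = 0. Lengths are in mm, angles in rad, forces in N, time in s.
With the tool pointing down it reaches from about 275 to 825 mm from the base axis. Payload 5.2 kg.
Tool frame: the origin (TCP) lies at the very end of the fingers, on their centre line; the grasp point (between the pads) lies 19 mm behind it; z points along the fingers, y is the direction in which the jaws open and shut (so a half turn about z gives the same grasp; the last joint's range is limited). The gripper opens to 93 mm and grips with 3 to 60 N. Pads are 15 mm wide; open, the fingers measure 128 mm over their backs; the gripper's body (75 mm by 188 mm) begins 65 mm behind the grasp point.
Start: joints at [1.005, 0.259, 1.535, -0, 1.348, -0.203], TCP at [195.17, 514.212, 196.153] pointing down, gripper open.
Joint ranges: [-3.14, 3.14], [-0.91, 2.08], [0.19, 2.58], [-1.22, 4.36], [0.22, 2.71], [-3.12, 3.12]. Speed limits (rad/s): [2.57, 2.57, 3.14, 3.14, 3.14, 3.14].

### API

Orientations are given as [roll, pitch, yaw] about the fixed x, y, z axes, in that order (R = Rz(yaw) Ry(pitch) Rx(roll)).
In Python, from bench import robot gives the robot as it stands. The module is installed in compiled form; this text tells all that it offers. Calls block until the motion is done:
- robot.move_ptp(position, orientation): joint-space move of the TCP to a pose.
- robot.move_linear(position, ori=None, speed=150, f_stop=None): straight line of the TCP; ori=None keeps the orientation; speed is the mean speed in mm/s. With f_stop (N) it stops when the force on the tool has changed by that much, and returns True; else False.
- robot.move_j(angles): joint-space move.
- robot.move_gripper(opening): opening from 0.0 (shut) to 1.0 (fully open); the grip force is fixed at half the most; returns when the fingers have stopped.
- robot.sleep(seconds).
- robot.inverse_kinematics(position, orientation): joint angles nearest the present ones, or None.
- robot.get_image(name): name is "scene" or "top" or "wrist"; returns a dict with "img" (400x640x3 uint8, blue, green, red), "fovy" (degrees; the focal length in pixels is half the picture's height over the tangent of half this angle, whatever the lens; pixels are square), "cx", "cy" (the principal point, pixels), "eye" and "orientation" of the camera in the world. Camera axes: x right, y down, z forward; pixel columns grow to the right and rows downward; lengths in mm; the calibration is good to about 2 mm. A picture is of the moment at which its call begins. There is no depth.
A pose or a line that the arm cannot do raises robot.MotionError and nothing moves.
- robot.hand_in(): hands the job in, once; it reports no verdict.
Readings, each from a call of its own:
- robot.current_t(): time.
- robot.current_qpos(): joint angles.
- robot.current_joint_vel(): joint speeds.
- robot.current_joint_efforts(): joint torques, N m.
- robot.current_tcp_pos(): TCP position.
- robot.current_eef_rot(): TCP orientation.
- robot.current_contact_force(): force on the tool from outside, world axes, zero at the start.
- robot.current_ft_torque(): the same for the moment, N m.
- robot.current_gripper_width(): opening from 0.0 (shut) to 1.0 (fully open).
Only numpy, scipy, OpenCV 4.12 (cv2) and the standard library are available. Lean on these libraries where they do the work, as an engineer would, in place of code of your own. Each camera call takes 0.05 s, during which the arm holds its last target. There are 200 camera calls.

### The job

Push the plain pressing board flat along the table, through the narrow gap between the two steel posts of the wooden squaring jig, and fully home so that its front end lies flush and square against the jig's back fence. Only push it: do not lift, tip or carry the board, and leave the other things on the table where they are. Finish with the robot clear of everything.

Things in the scene. Friction and masses are not known exactly. Their poses are not given: they have to be found in the camera images.
- board: Plain pale pressing board, a solid block 100 (its x) x 130 (its y, the long way) x 24 mm, about 0.22 kg, loose, flat on the table. Origin: centre of its underside, z up. It starts before the jig's mouth (on the robot's left), mostly skewed and to one side of the gap, and goes in lengthwise, -y end leading. Wider than most grippers open.
- jig: U-shaped wooden squaring jig fixed to the table. Origin: on the table midway between the posts of its mouth; x runs post to post, y points out of the mouth (roughly world +y). Two round steel posts, diameter 24, height 36 mm, axes at x = +-65.5, y = 0 mm, leave a gap of 107 mm. Side rails 20 mm high, 16 wide (outer faces x = +-76.5 mm) form a pocket 121 mm wide behind them.
- jig_fence (a point): Middle of the inner face of the jig's back fence (28 mm high, 22 mm thick), 14 mm above the table, at y = -140 mm in the jig's frame. With the board home its origin is at y = -75 mm and its rear end at y = -10 mm there, so the fingers must follow it in between the posts.
- loupe: Black stand loupe, 43 mm diameter, 38 mm high, loose, beside the jig on its +x side; origin at centre of underside. To be left alone.
- eraser_2: Eraser in a blue sleeve, 55x25x14 mm, loose, beside the jig's +x post; origin at centre of underside. To be left alone.
- weight: Grey cloth-covered lead weight, 100x46x27 mm, loose, beside the jig on its -x side; origin at centre of underside. To be left alone.
- tape: Flat roll of tan tape, 98 mm diameter, 25 mm high, loose, behind the jig's fence; origin at centre of underside. To be left alone.
Mind the look-alikes: they are no part of the job. Leave any blue look-alike of the board alone.

How it is judged:
By the outcome, as a careful person would: the job done as asked, in the order asked, and still so for the second after the job is handed in, with the robot touching nothing.
It also fails if it takes over 64 s, if anything falls off the work surface, if the arm or the gripper's body presses on something with over 40 N, if the wrist force passes 120 N, or if a joint passes its speed limit or range.

## Working session

There is one attempt and no reset: what is moved stays moved. The work goes in short steps, each a Python script; the robot and the scene stay as the last script left them, time stands still between calls to the robot, and variables do not carry over. Pictures are saved under pics/ and viewed, about 8 in all and at most 12, crops included, and the job is handed in when it is done.

```bash
mkdir -p pics; cat > h.py <<'E'
from bench import robot
import numpy as np, cv2
from scipy.spatial.transform import Rotation as R
def cam(n,save=None):
    d=robot.get_image(n)
    if save: cv2.imwrite('pics/'+save,d['img'])
    return d
def ray(d,px,z):
    px=np.atleast_2d(np.array(px,float)); f=d['img'].shape[0]/2/np.tan(np.radians(d['fovy'])/2)
    v=np.c_[(px[:,0]-d['cx'])/f,(px[:,1]-d['cy'])/f,np.ones(len(px))]
    v=R.from_euler('xyz',d['orientation']).apply(v); e=np.array(d['eye'])
    return (e+v*((z-e[2])/v[:,2])[:,None])[:,:2]
E
python3 - <<'E'
from h import *
for n in('scene','top'):
    d=cam(n,n+'0.png'); print(n,d['fovy'],d['cx'],d['cy'],d['eye'],d['orientation'])
print(robot.current_eef_rot(),robot.current_t())
E
```

```text
scene 56.261476251942504 320.36111226858264 196.75508799126075 [   7.55038099 -243.07622961  709.01230539] [-2.43667169  0.00549536 -1.10411796]
top 53.117735374336505 318.68722537082203 200.89579851313533 [451.73290999  -7.68534888 895.62661564] [-3.07225131  0.0184658  -1.58988986]
[-3.14005493e+00 -3.27942656e-04  2.77879672e+00] 0.1
```

View pics/top0.png

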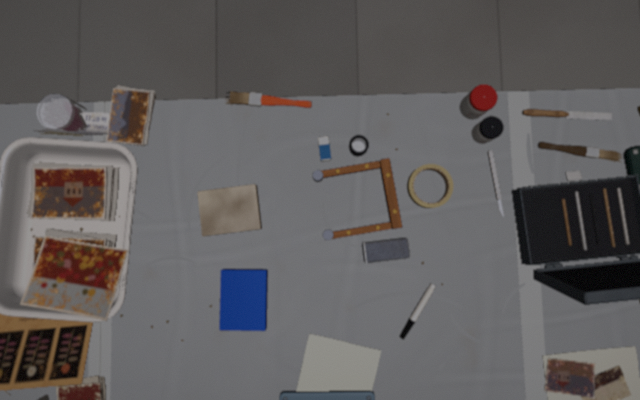

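View pics/scene0.png

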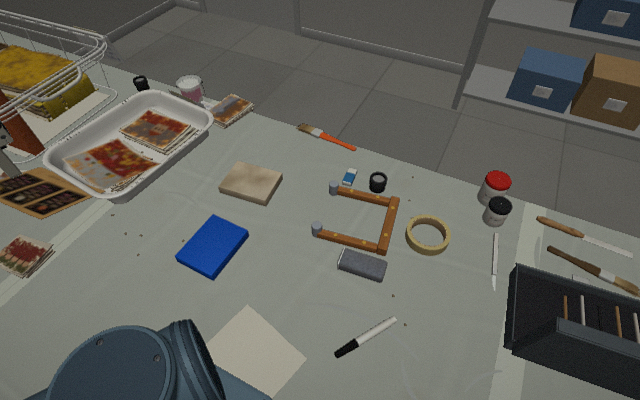

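The top view has three board-like things: the pale tan block at (229,209), a blue look-alike at (243,300), and a flat paper sheet at (340,365). The tan block fits: it is plain, pale, solid, and in front of the jig mouth. The posts are at about (318,175) and (327,235), and the fence is at x≈393. Next I'll measure these and confirm the board in an enlarged crop.

```bash
cat >> h.py <<'E'
def board(d,z=24,roi=None):
    """top-face rectangle by colour: returns centre, direction angle of long axis, corners (world)"""
    hsv=cv2.cvtColor(d['img'],cv2.COLOR_BGR2HSV); 
    m=cv2.inRange(hsv,(8,35,90),(28,140,255))
    if roi: k=np.zeros_like(m); x0,y0,x1,y1=roi; k[y0:y1,x0:x1]=255; m&=k
    m=cv2.morphologyEx(m,cv2.MORPH_CLOSE,np.ones((5,5))); m=cv2.morphologyEx(m,cv2.MORPH_OPEN,np.ones((5,5)))
    c=max(cv2.findContours(m,cv2.RETR_EXTERNAL,cv2.CHAIN_APPROX_NONE)[0],key=cv2.contourArea)
    w=ray(d,c[:,0,:],z).astype(np.float32)
    r=cv2.minAreaRect(w); return r,cv2.boxPoints(r),c
E
python3 - <<'E'
from h import *
d=cam('top'); im=d['img']
hsv=cv2.cvtColor(im,cv2.COLOR_BGR2HSV)
for p in[(229,209),(318,175),(327,235),(393,200),(355,233),(180,210),(350,200)]: print(p,hsv[p[1],p[0]])
r,b,c=board(d,roi=(180,160,280,260)); print(r,b)
v=im.copy(); cv2.drawContours(v,[c],-1,(0,255,0),1)
# wood of jig
m=cv2.inRange(hsv,(4,90,50),(18,255,255)); m[:, :300]=0; m[:,405:]=0; m[:140]=0; m[260:]=0
cs=cv2.findContours(m,cv2.RETR_EXTERNAL,cv2.CHAIN_APPROX_NONE)[0]; 
for q in cs: print(cv2.contourArea(q), cv2.boundingRect(q))
cv2.imwrite('pics/crop1.png',cv2.resize(im[140:260,190:410],None,fx=3.6,fy=3.6,interpolation=cv2.INTER_CUBIC))
s=cam('scene')
cv2.imwrite('pics/crop2.png',cv2.resize(s['img'][150:290,210:410],None,fx=4,fy=4,interpolation=cv2.INTER_CUBIC))
E
```

```text
(229, 209) [ 16  47 114]
(318, 175) [114  32 118]
(327, 235) [114  34 119]
(393, 200) [ 13 155  97]
(355, 233) [ 12 146 101]
(180, 210) [110   7 114]
(350, 200) [110   7 112]
((497.31597900390625, 204.47976684570312), (98.09309387207031, 128.37620544433594), 6.014437675476074) [[441.81384 263.1755 ]
 [455.26495 135.50594]
 [552.8181  145.78403]
 [539.367   273.4536 ]]
1238.5 (323, 159, 79, 79)
```

View pics/crop1.png

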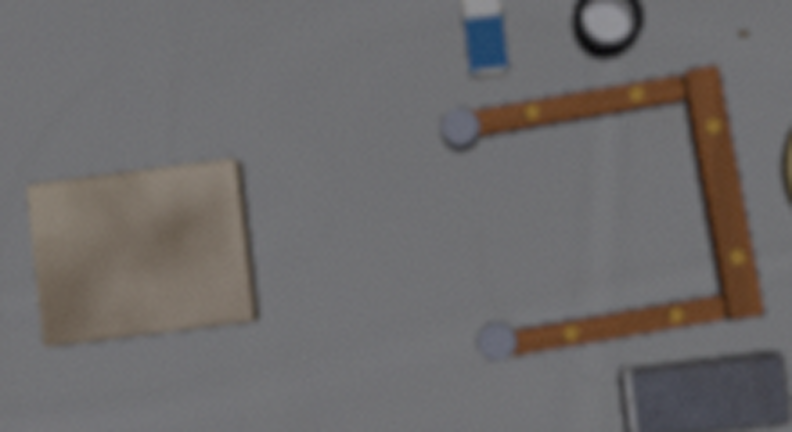

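View pics/crop2.png

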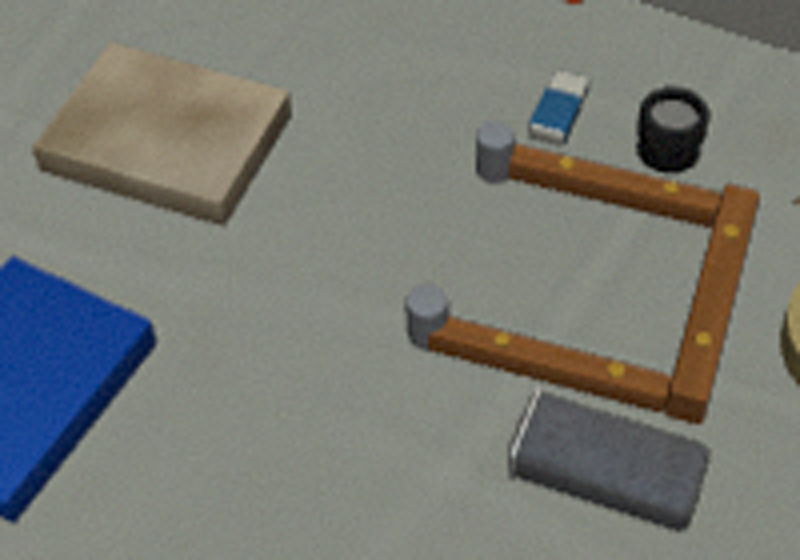

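Both crops confirm the tan block is the plain board: 98×128 mm at its 24 mm top face. Next come the jig frame and the board's pose in it.

```bash
cat >> h.py <<'E'
def jigpts(d,guess):
    """post-top centroids near guessed pixels -> world at z=36"""
    hsv=cv2.cvtColor(d['img'],cv2.COLOR_BGR2HSV); m=cv2.inRange(hsv,(100,20,100),(130,60,255)); out=[]
    for g in guess:
        k=np.zeros_like(m); cv2.circle(k,g,9,255,-1); M=cv2.moments(m&k,True); out.append((M['m10']/M['m00'],M['m01']/M['m00']))
    return np.array(out),ray(d,out,36)
E
python3 - <<'E'
from h import *
d=cam('top'); px,p=jigpts(d,[(318,175),(328,235)]); print(px,p,np.linalg.norm(p[0]-p[1]))
o=p.mean(0); ex=(p[0]-p[1]); ex/=np.linalg.norm(ex); ey=np.array([-ex[1],ex[0]])
hsv=cv2.cvtColor(d['img'],cv2.COLOR_BGR2HSV)
m=cv2.inRange(hsv,(4,90,50),(18,255,255)); m[:, :300]=0; m[:,405:]=0; m[:140]=0; m[260:]=0
ys,xs=np.nonzero(m); w=(ray(d,np.c_[xs,ys],28)-o)@np.c_[ex,ey]
w20=(ray(d,np.c_[xs,ys],20)-o)@np.c_[ex,ey]
f=w[(w[:,1]<-130)]; print('fence x/y ext',np.percentile(f,[1,99],axis=0)); 
A=[]; 
for x in range(-65,66,13):
    q=f[(abs(f[:,0]-x)<6.5)]; A.append((x,*np.percentile(q[:,1],[4,96])))
A=np.array(A); print(A.round(1)); print('fence slope',np.polyfit(A[:,0],A[:,1:].mean(1),1))
s=w20[(w20[:,1]>-120)&(w20[:,1]<-20)]
for sg in(1,-1):
    q=s[s[:,0]*sg>0]; print('rail',np.polyfit(q[:,1],q[:,0],1),np.percentile(q[:,0],[1,99]))
r,b,c=board(d,roi=(180,160,280,260)); print('ex',ex,'o',o); print('board jig',((b-o)@np.c_[ex,ey]).round(1), (np.array(r[0])-o)@np.c_[ex,ey])
s=cam('scene'); px,p2=jigpts(s,[(333,185),(317,227)]); print('scene posts',px,p2)
r2,b2,_=board(s,roi=(210,155,290,210)); print('scene board',r2)
E
```

```text
[[317.10294118 174.58823529]
 [327.37837838 234.5       ]] [[568.86672047   9.38598938]
 [439.263509   -10.18039643]] 131.0718729458922
fence x/y ext [[ -73.91947406 -160.1226947 ]
 [  73.9201149  -131.42494878]]
[[ -65.  -159.3 -132.1]
 [ -52.  -159.5 -139.9]
 [ -39.  -159.5 -140. ]
 [ -26.  -159.2 -139.9]
 [ -13.  -159.  -139.4]
 [   0.  -159.3 -139.6]
 [  13.  -159.2 -139.8]
 [  26.  -159.4 -140. ]
 [  39.  -159.5 -139.5]
 [  52.  -159.3 -139.8]
 [  65.  -159.2 -131.6]]
fence slope [ 1.62529657e-03 -1.48823711e+02]
rail [8.79449488e-04 6.76176189e+01] [60.45268406 74.74587363]
rail [-1.51216020e-03 -6.82905645e+01] [-74.70884853 -61.68733964]
ex [0.98879499 0.14927982] o [ 5.04065115e+02 -3.97203526e-01]
board jig [[-21.9 270.1]
 [-27.8 141.8]
 [ 69.9 137.3]
 [ 75.8 265.5]] [ 24.0060994 203.6558764]
scene posts [[335.11111111 184.77777778]
 [316.61538462 227.        ]] [[567.27710365   2.95820366]
 [435.15330142 -14.24067188]]
scene board ((495.7149353027344, 205.50027465820312), (109.31622314453125, 130.93923950195312), 6.965280055999756)
```

The top view agrees with the jig's known dimensions: post spacing is 131.07 mm against 131, and the fence inner face sits at -140. The board is 24 mm off to +x and skewed -2.6° in the jig frame. I'll push it sideways square first, using two spread fingers on its +x side, then re-measure.

```bash
cat >> h.py <<'E'
o=np.array([504.07,-.40]); ex=np.array([.98879,.14928]); ey=np.array([-.14928,.98879]); J=np.c_[ex,ey]; yj=np.arctan2(ex[1],ex[0])
def W(x,y,z): return [*(o+J@[x,y]),z]
def inj(p): return (np.asarray(p)[...,:2]-o)@J
def O(a): return [np.pi,0,(a+np.pi)%(2*np.pi)-np.pi]
E
python3 - <<'E'
from h import *
robot.move_gripper(0.6)
q=O(yj+np.pi)
robot.move_ptp(W(100,204,120),q)
robot.move_linear(W(100,204,7),speed=120)
hit=robot.move_linear(W(57.5,204,7),speed=40)
print(inj(robot.current_tcp_pos()),robot.current_contact_force())
robot.move_linear(W(80,204,7),speed=80)
robot.move_linear(W(80,204,140),speed=150)
robot.move_ptp(W(30,330,140),O(yj+np.pi/2))
d=cam('top','t2.png'); r,b,c=board(d,roi=(180,160,280,270)); print(r,inj(b).round(1),inj(r[0]),robot.current_t(),robot.current_qpos())
E
```

```text
[ 57.84700168 203.97412546] [ 0.3366806  -1.21027898  0.88629387]
((497.57769775390625, 204.40213012695312), (97.77810668945312, 128.9319305419922), 6.22873592376709) [[-22.  269.9]
 [-27.3 141.1]
 [ 70.4 137.1]
 [ 75.7 265.9]] [ 24.15333845 203.47546913] 8.2583 [ 4.07955556e-01  3.65284410e-01  1.52715459e+00 -6.62858422e-05
  1.24959242e+00  2.57900370e-01]
```

View pics/t2.png

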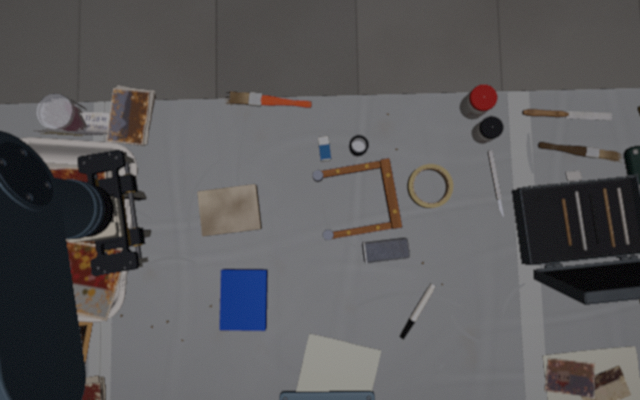

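The board has not moved: it is still at (229,209) in the picture, with the arm clear at left. I'll repeat the approach, reading z and taking a picture while the fingers are down.

```bash
python3 - <<'E'
from h import *
q=O(yj+np.pi)
robot.move_ptp(W(100,204,120),q)
print(robot.current_tcp_pos(),robot.current_eef_rot(),robot.current_gripper_width())
robot.move_linear(W(100,204,7),speed=120)
print(robot.current_tcp_pos(),inj(robot.current_tcp_pos()),robot.current_contact_force())
s=cam('scene'); t=cam('top')
a=s['img'][60:310,130:450]; b=t['img'][90:290,120:376]
cv2.imwrite('pics/c3.png',np.hstack([cv2.resize(a,(400,312)),cv2.resize(b,(400,312))]))
E
```

```text
[572.44036403 216.38867387 120.04375916] [ 3.14146450e+00  4.08095297e-05 -2.99235860e+00] 0.5998571364343686
[573.20416237 216.41067247   7.80998917] [100.7246656  204.05987707] [ 0.67480463  0.32689179 -0.25862902]
```

View pics/c3.png

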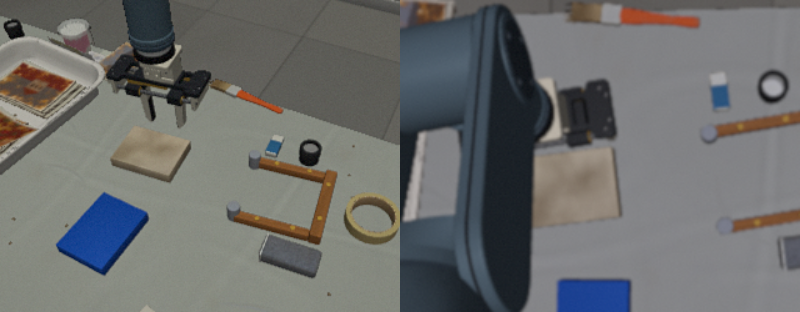

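The fingers do look to be down on the board's far side. I'll push again and watch during the contact.

```bash
python3 - <<'E'
from h import *
s=cam('scene'); print(inj(ray(s,[(250,158),(274,160)],7)))
for x in(80,57.5):
    robot.move_linear(W(x,204,7),speed=40); print(inj(robot.current_tcp_pos()),robot.current_tcp_pos()[2],robot.current_contact_force())
s=cam('scene'); r,b,c=board(s,roi=(200,150,300,215)); print(inj(r[0]),r)
cv2.imwrite('pics/c4.png',cv2.resize(s['img'][80:260,180:420],(800,600)))
E
```

```text
[[111.48296648 248.00829838]
 [124.20899636 183.11026665]]
[ 80.12228354 204.00794079] 7.167148796330035 [ 0.76233073 -0.58553589 -0.45045338]
[ 57.69608322 203.97306367] 7.1650247591196345 [-0.5106836  -0.49981841 -0.80254271]
[ 37.02595269 203.2727627 ] ((510.3363952636719, 206.1233367919922), (146.7431182861328, 136.59646606445312), 9.53124713897705)
```

View pics/c4.png

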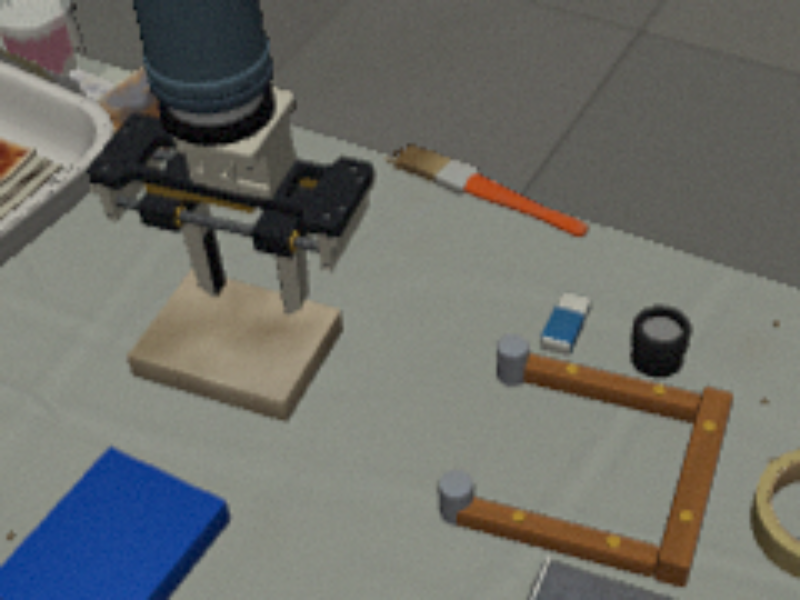

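With the TCP reading z=7, the picture shows the finger tips above the board's top at crop (215,290) and (293,308). They are also about 18 mm further out than z=7 predicts, so the tips are really some 19 mm higher than reported. I'll find the true height by a gentle touch on the table beside the board.

```bash
python3 - <<'E'
from h import *
robot.move_linear(W(57.5,204,12),speed=60)
robot.move_linear(W(102,204,12),speed=100)
try:
    h=robot.move_linear(W(102,204,-25),speed=25,f_stop=4)
    print(h,robot.current_tcp_pos(),inj(robot.current_tcp_pos()),robot.current_contact_force())
except robot.MotionError as e: print('err',e)
s=cam('scene'); print(robot.current_t())
cv2.imwrite('pics/c5.png',cv2.resize(s['img'][80:260,180:420],(800,600)))
E
```

```text
True [574.3268884  216.49903004 -22.20480392] [101.84799588 203.97964361] [-0.36755806  0.95384678  5.33625751]
14.625
```

View pics/c5.png

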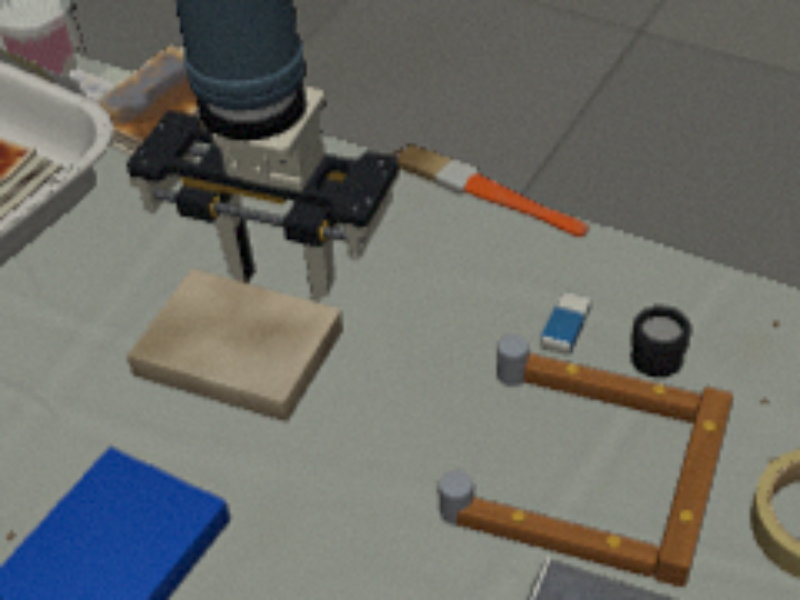

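The touch shows a tool-length offset: the real fingertips meet the table at a reported z ≈ -22, so true tip height ≈ reported + 22. I'll use z = -15 and push, checking the lateral position as I go.

```bash
python3 - <<'E'
from h import *
s=cam('scene'); print('tips',inj(ray(s,[(255,164),(276,169.4)],0)))
robot.move_linear(W(102,204,-15),speed=60)
h=robot.move_linear(W(64,204,-15),speed=40); print(inj(robot.current_tcp_pos()),robot.current_contact_force())
robot.move_linear(W(57.5,204,-15),speed=25)
print(inj(robot.current_tcp_pos()),robot.current_contact_force())
robot.move_linear(W(85,204,-15),speed=80)
robot.move_linear(W(85,204,90),speed=150)
robot.move_ptp(W(0,330,90),O(yj+np.pi/2))
d=cam('top'); r,b,c=board(d,roi=(180,160,280,270)); print(r,inj(b).round(1),inj(r[0]),robot.current_t())
E
```

```text
tips [[100.74561207 229.3500008 ]
 [ 99.22486916 167.64671222]]
[ 64.0107364  203.95840694] [ 0.45962471 -0.73414681  0.35159061]
[ 57.24482113 204.01805975] [-0.13129535  0.16386646  0.49908009]
((471.64813232421875, 198.61831665039062), (97.33800506591797, 129.239990234375), 8.585771560668945) [[-51.  266.2]
 [-51.  137. ]
 [ 46.3 137. ]
 [ 46.3 266.2]] [ -2.34896423 201.62725773] 19.45
```

The board is now exactly parallel to the jig, at x ≈ -1 to -2 with ±3.5 mm of clearance. I'll push it from behind with the two fingers on a slight steer, then check again just before the mouth.

```bash
python3 - <<'E'
from h import *
robot.move_gripper(0.5)
t=np.radians(.9); y=yj+np.pi/2
robot.move_ptp(W(-1.5,288,40),O(y+t))
robot.move_linear(W(-1.5,288,-15),speed=100)
robot.move_linear(W(-1.5,272,-15),speed=60)
robot.move_linear(W(0,180,-15),speed=60)
robot.move_linear(W(0,158,-15),ori=O(y),speed=40)
print(inj(robot.current_tcp_pos()),robot.current_contact_force())
robot.move_linear(W(0,175,-15),speed=80)
robot.move_linear(W(0,175,60),speed=150)
robot.move_ptp(W(0,330,90),O(y))
d=cam('top'); r,b,c=board(d,roi=(200,160,309,270)); print(r,inj(b).round(1),inj(r[0]),robot.current_t())
cv2.imwrite('pics/c6.png',cv2.resize(d['img'][140:260,190:410],None,fx=3.6,fy=3.6,interpolation=cv2.INTER_CUBIC))
E
```

```text
[4.25760111e-02 1.57625693e+02] [-0.41799483 -0.17653316  0.31162962]
((490.2041015625, 83.30375671386719), (97.46760559082031, 120.73916625976562), 8.300755500793457) [[-49.6 145.4]
 [-50.2  24.7]
 [ 47.2  24.2]
 [ 47.8 145. ]] [-1.21516491 84.83533892] 25.475
```

View pics/c6.png

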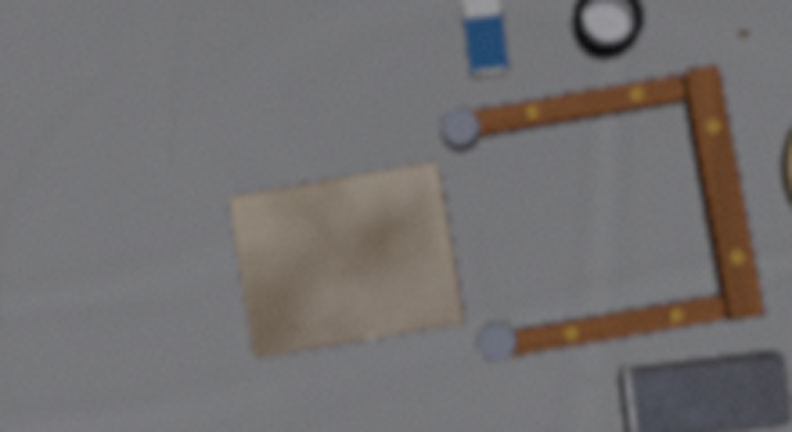

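The board is square in front of the mouth: yaw -0.3°, x ≈ -1, with the front end just short of the posts at crop (440–460, 165–320). I'll push it home with a force guard.

```bash
python3 - <<'E'
from h import *
y=yj+np.pi/2
robot.move_ptp(W(0.5,175,40),O(y))
robot.move_linear(W(0.5,175,-15),speed=100)
j=robot.move_linear(W(0.5,8,-15),speed=50,f_stop=15); print(j,inj(robot.current_tcp_pos()),robot.current_contact_force())
if not j:
    h=robot.move_linear(W(0.5,-14,-15),speed=15,f_stop=12); print('home',h,inj(robot.current_tcp_pos()),robot.current_contact_force())
robot.move_linear(W(0.5,20,-15),speed=60)
robot.move_linear(W(0.5,20,70),speed=150)
robot.move_ptp(W(0,330,120),O(y))
d=cam('top'); r,b,c=board(d,roi=(300,150,400,250)); print(r,inj(b).round(1),robot.current_t())
cv2.imwrite('pics/c7.png',cv2.resize(d['img'][120:270,290:470],(720,600),interpolation=cv2.INTER_CUBIC))
E
```

```text
False [0.48825439 8.06015015] [-0.28690702  0.78502523 -0.8676329 ]
home True [0.11915787 0.15728787] [-0.18527573 -0.34180006 -0.21861443]
((514.3431396484375, -76.76457977294922), (97.36121368408203, 131.7878875732422), 8.300514221191406) [[ -49.6  -10.9]
 [ -50.2 -142.7]
 [  47.1 -143.2]
 [  47.8  -11.4]] 33.5583
```

View pics/c7.png

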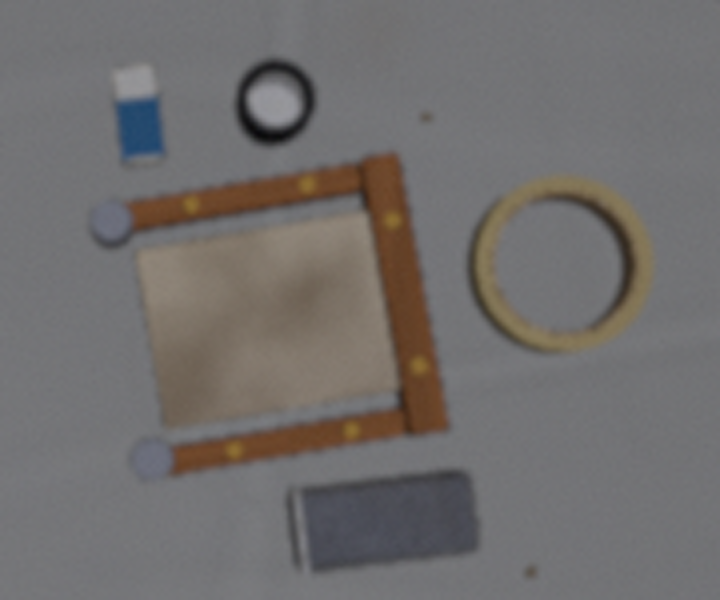

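The picture shows the board between the rails, its front end against the fence at crop (370–400, 210–390), and the neighbours undisturbed. The rear end measures about -10 to -11, where -10 is expected. I'll press once more to confirm it is seated, then retreat, check and hand in.

```bash
python3 - <<'E'
from h import *
y=yj+np.pi/2
robot.move_ptp(W(0.1,20,70),O(y))
robot.move_linear(W(0.1,20,-15),speed=100)
robot.move_linear(W(0.1,5,-15),speed=60)
h=robot.move_linear(W(0.1,-8,-15),speed=12,f_stop=18); print('home',h,inj(robot.current_tcp_pos()),robot.current_contact_force())
robot.move_linear(W(0.1,25,-15),speed=60)
robot.move_linear(W(0.1,25,90),speed=150)
robot.move_ptp(W(0,330,120),O(y))
d=cam('top'); r,b,c=board(d,roi=(300,150,400,250)); print(r,inj(b).round(1),robot.current_t())
v=cv2.absdiff(d['img'],cv2.imread('pics/t2.png')).max(2); v[150:260,190:420]=0; v[:,:200]=0
print('changed px elsewhere',(v>40).sum())
cv2.imwrite('pics/c8.png',cv2.resize(d['img'][120:270,290:470],(720,600),interpolation=cv2.INTER_CUBIC))
E
```

```text
home True [-0.27085188  0.26908326] [-0.56065408  1.34486648  0.74349292]
((501.35125732421875, -78.6327896118164), (123.65250396728516, 131.8098907470703), 8.35595703125) [[ -75.9  -10.8]
 [ -76.5 -142.6]
 [  47.2 -143.1]
 [  47.7  -11.3]] 39.4917
changed px elsewhere 0
```

View pics/c8.png

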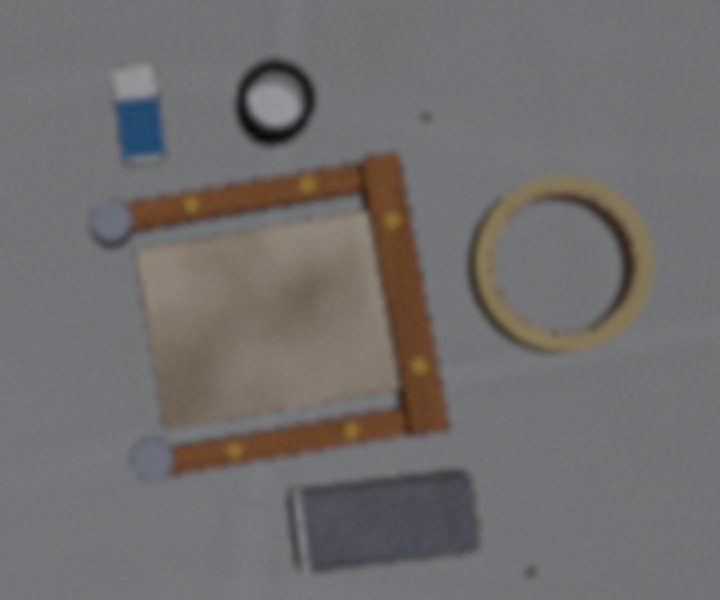

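The second press stopped at the same place (0.27 against 0.16 mm), and the picture is unchanged. The board is square on the fence and the arm is clear, so I'm handing in.

```bash
python3 -c "
from h import *
robot.hand_in(); print(robot.current_t())"
```

```text
the job is handed in; nothing more can be done
the job is handed in; nothing more can be done
```

The board is through the posts and home against the back fence. I handed the job in at about 39.5 s of the 64 s allowed, with the arm clear. I pushed it square from its +x side with two spread fingers, then pushed it in from behind and pressed it home.

**Last checks**
- Two force-guarded presses (12 N, then 18 N) stopped within about 0.1 mm of each other, consistent with the board sitting on the fence.
- The rear end measured -10.8 to -11.3 mm in the jig frame, where home is -10; calibration is good to about 2 mm. It is square to about 0.3°.
- The final picture shows the eraser, loupe, weight and tape where they were. A comparison with an earlier top view found no change outside the jig area; that comparison left out the jig area itself and the far left, which the arm hid.

**What failed or disagreed**
- **Tool height:** the real fingertips are about 22 mm higher than the reported TCP. My first side push therefore passed just above the board without moving it, with no clear force reading. I found this by touching the table and corrected for it.
- **Width reading:** the last width came out at 123.7 mm because the colour mask merged with a rail. The reading before it was 97.4 mm, and in both pictures the board looks the same.

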